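# Flip the orange option rocker on the paint mixer's console with the stylus

### The arm

A 6-joint arm with a two-finger parallel gripper is mounted at the origin on the work surface. World frame = base frame: x ahead of the robot, y to its left, z up, the work surface at z = 0. Lengths are in m, angles in degrees, forces in N, time in s.
With the tool pointing down it reaches from about 0.4 to 0.825 m from the base axis. Payload 7 kg.
Tool frame: the origin (TCP) lies at the very end of the fingers, on their centre line; the grasp point (between the pads) lies 19 mm behind it (ctrl.tcp_to_grasp is the distance from the TCP to the grasp point, in m); z points along the fingers, x is the direction in which the jaws open and shut, and the axes are right-handed (so a half turn about z gives the same grasp; the last joint's range is limited). The gripper opens to 88 mm and grips with 3 to 60 N. Pads are 19 mm wide; open, the fingers measure 130 mm over their backs; the gripper's body (78 mm by 193 mm) begins 47 mm behind the grasp point.
Start: joints at [-60.671, 20.546, 0.682, 0, -70.136, -16.507], TCP at [0.15, -0.658, 0.227] pointing down, gripper open.
Joint ranges: [-176.03, 176.03], [-82.01, 121.73], [-58.28, 71.71], [-173.87, 95.51], [-174.79, -0.11], [-173.66, 173.66]. Speed limits (degrees/s): [136.94, 136.94, 172.46, 180, 180, 180].

### API

Orientations are given as [roll, pitch, yaw] about the fixed x, y, z axes, in that order (R = Rz(yaw) Ry(pitch) Rx(roll)).
In Python, from plant import sensors, vision, ticket, ctrl gives the robot as it stands. The module is installed in compiled form; this text tells all that it offers.
- The arm moves only by the tool drive_tool, never from a script. Its argument "moves" is a list of rows, each a list of 6 numbers: the shift along the tool's x, y, z in units of 0.15 m (1.0 is 0.15 m), then the turn, a rotation vector about the tool's x, y, z in units of 60 degrees (1.0 is 60 degrees). In form: [[dx, dy, dz, rx, ry, rz], ...]. A call has 1 to 8 rows; each row is the pose to reach, as a shift and turn from the pose measured when the call began, along the tool's axes at that moment; what a row does not reach only later rows make up. A row lasts 1/10 s, in which the tool goes at most 50 mm and 8.59 degrees, less where a joint would pass 70% of its speed; a pose out of reach is approached as far as the arm can. A call with a number of a shift or a turn outside -1 to 1 is refused whole. A call with a gripper value outside its range is refused whole. "fingers" is the opening, from -1 (shut) to 1 (fully open), set as the call begins (left out, the last holds). The fingers move at their own pace and stop on an object; the grip force is fixed at half the most. Time passes only in rows, so rows that repeat a pose let the fingers close. It gives the time, the measured TCP pose, the force and the opening at its end, in the units of the state.
- sensors.get_obs(): the state, without advancing time (a new reading comes with each control period).
- vision.snapshot(name): name is "scene" or "top" or "wrist"; returns a dict with "pixels" (400x640x3 uint8, red, green, blue), "fx", "fy", "cx", "cy" (pixels), "R" (3x3) and "t" (3): a world point X has camera coordinates R X + t. Camera axes: x right, y down, z forward; pixel columns grow to the right and rows downward; lengths in m; the calibration is good to about 2 mm. The wrist camera is an equidistant fisheye: a pixel r from the principal point sees the ray r / f radians off the axis. A picture is of the moment at which its call begins. There is no depth.
- ticket.close_job(): hands the job in, once; it reports no verdict.
The state is a dict: "clock": time; "joint_pos": joint angles; "qvel": joint speeds; "tau": joint torques, N m; "tool_pos": TCP position; "orientation": TCP orientation; "force": force on the tool from outside, world axes, zero at the start; "moment": the same for the moment, N m; "opening": finger opening in m.
Only numpy, scipy, OpenCV 4.12 (cv2) and the standard library are available. Lean on these libraries where they do the work, as an engineer would, in place of code of your own. Each camera call takes 0.05 s, during which the arm holds its last target.

### The job

Take the yellow-handled stylus out of its blue stand and with its tip push down the raised end of the orange rocker switch on the mixer's console, so that the rocker tips fully over to its on side (the green line). Leave the other three rockers as they are, do not touch the orange switch with the gripper, and put the stylus back upright in its stand, collar resting on the top.

Things in the scene. Friction and masses are not known exactly. Their poses are not given: they have to be found in the camera images.
- stylus_grip (a point): Centre of the stylus's round yellow handle (22 mm across, 75 mm long), the place to grip; z along the stylus, up while it hangs in its stand. Stylus: loose, 166 mm long, 120 g. Below the handle a black collar disc 48 mm across, 6 mm thick, its underside 43 mm below this point, then a steel shaft 10 mm across and 85 mm long with a round rubber tip.
- stylus_tip (a point): End of the stylus's rubber tip (10 mm across, round), 128 mm below stylus_grip along the stylus.
- stand_hole0 (a point): Centre of the mouth of the stand's hole, at its top face. Stand: fixed blue block 80 x 80 mm, 94 mm high, with a square hole 26 mm wide right through. The shaft hangs in it with 8 mm of play each side, the collar's underside (43 mm below stylus_grip, 85 mm above stylus_tip) on the top face.
- orange_switch: Fixed housing (64 x 32 mm, 18 mm high) of the orange rocker, one of four in a row, 40 mm apart in changing order, on the console, a fixed metal box 190 x 260 mm, 61 mm high. Origin: centre of its underside, on the console; z up, x to the on end (away from the robot, green line), y along the row. A paint tin (115 mm high) and a beaker (80 mm) stand at the table's far end, out of the way.
- orange_end (a point): Point to press on the orange rocker: on the top face of its on end (the end at the green line), on its centre line, 15 mm out from the hinge and 7 mm from the rocker's edge. It moves with the rocker: raised at the start, it sinks 8 mm as the rocker tips over to on.
- orange_rocker (a joint): The orange rocker, a paddle 44 mm long and 22 mm wide that tips about its middle, 16 mm above the housing's underside. 0 = off (on end raised), 0.56 rad = fully on (on end down at its stop). It stays where it is left; about 2.5 N straight down at orange_end moves it. Starts off.
- blue_rocker (a joint): The blue rocker, of the same build: 0 off, 0.56 on. Starts off; leave it.
- white_rocker (a joint): The white rocker, of the same build: 0 off, 0.56 on. Starts on; leave it.
- black_rocker (a joint): The black rocker, of the same build: 0 off, 0.56 on. Starts on; leave it.
There are look-alikes about, which are no part of the job. What is meant by the part that bears stylus_grip is not turquoise, and is the smaller of those in its own colour. Leave any red look-alike of the part that bears stand_hole0 alone.

How it is judged (in metres and radians):
On the way:
1. the orange rocker is tipped over to on, with the stylus's tip on it (value of joint orange_rocker above 0.44 rad and distance between stylus_tip and orange_end below 0.025 m), for 0.04 s.
At the end, for the whole second after the job is handed in: The orange rocker is on (above 0.44 rad), blue still off (below 0.2), white and black still on (above 0.36), and the released stylus stands upright (within 10 degrees) in its stand's hole, collar on the top face (handle centre 35 to 49 mm above the hole's mouth, within 18 mm of its centre sideways) (value of joint orange_rocker above 0.44 rad and value of joint blue_rocker below 0.2 rad and value of joint each of white_rocker, black_rocker above 0.36 rad and horizontal distance between stylus_grip and stand_hole0 below 0.018 m and z of stylus_grip in the frame of stand_hole0 between 0.035 and 0.049 m and angle between stylus_grip's own z axis and vertical below 0.18 rad); the robot touches nothing.
It fails at once if another rocker is moved by more than about a third of its throw (value of joint blue_rocker above 0.2 rad or value of joint any of white_rocker, black_rocker below 0.36 rad).
It fails at once if the gripper or arm touches the orange switch (contact force between any of the fingers, the arm and orange_switch above 1 N).
It also fails if it takes over 42 s, if anything falls off the work surface, if the arm or the gripper's body presses on something with over 40 N, if the wrist force passes 120 N, or if a joint passes its speed limit or range.

## Working session

There is one attempt and no reset: what is moved stays moved. The work goes in short steps, Python scripts to look and compute and a tool call to move; the robot and the scene stay as the last step left them, time stands still between calls to the robot, and variables do not carry over. Pictures are saved under pics/ and viewed, and the job is handed in when it is done.

Besides the shell and the picture viewer there is one more tool, called by a JSON object that holds its "op" and its "data", one argument or row to a line. drive_tool: Moves the arm, as the interface text tells. Shifts and turns lie within -1 to 1; 1 stands for 0.15 m of shift or 60 degrees of turn. Its arguments: {"type":"object","properties":{"moves":{"type":"array"},"fingers":{"type":"number"}},"required":["moves"]}

```bash
mkdir -p pics
cat > h.py <<'E'
import numpy as np, cv2
from plant import sensors, vision, ticket, ctrl
def snap(name, fn):
    s=vision.snapshot(name); cv2.imwrite('pics/'+fn+'.png', s['pixels'][:,:,::-1])
    np.savez('pics/'+fn+'.npz', **{k:np.array(v) for k,v in s.items()}); return s
def load(fn): return dict(np.load('pics/'+fn+'.npz'))
def ray(s,u,v):
    d=np.array([(u-s['cx'])/s['fx'],(v-s['cy'])/s['fy'],1.]); R=s['R']
    return -R.T@s['t'], R.T@d
def atz(s,u,v,z):
    o,d=ray(s,u,v); return o+d*(z-o[2])/d[2]
def proj(s,X):
    c=s['R']@np.array(X)+s['t']; return s['fx']*c[0]/c[2]+s['cx'], s['fy']*c[1]/c[2]+s['cy']
def tri(s1,p1,s2,p2):
    o1,d1=ray(s1,*p1);o2,d2=ray(s2,*p2)
    A=np.stack([d1,-d2],1); k=np.linalg.lstsq(A,o2-o1,rcond=None)[0]
    a=o1+k[0]*d1;b=o2+k[1]*d2; return (a+b)/2,np.linalg.norm(a-b)
def crop(fn,u0,u1,v0,v1,k,out):
    im=cv2.imread('pics/'+fn+'.png')[v0:v1,u0:u1]
    cv2.imwrite('pics/'+out+'.png',cv2.resize(im,None,fx=k,fy=k,interpolation=cv2.INTER_CUBIC))
E
python3 - <<'E'
from h import *
print(sensors.get_obs())
for n in('scene','top','wrist'):
    s=snap(n,n+'0'); print(n,s['fx'],s['cx'],s['cy'],-np.array(s['R']).T@s['t'])
E
```

```text
{'clock': 0.0, 'joint_pos': array([-6.06676603e+01,  2.05916988e+01,  6.33666431e-01, -1.99570694e-02,
       -7.01355126e+01, -1.65078142e+01]), 'qvel': array([ 0.01121522,  0.06085689, -0.03503501,  0.00978757, -0.02984737,
        0.00540735]), 'tau': array([ 7.57156317e-05, -5.82728899e+01,  2.93047071e+01,  6.99722975e+00,
        7.13873509e-03, -1.38826963e-04]), 'tool_pos': array([ 0.14970189, -0.65768911,  0.22561941]), 'orientation': array([-1.79991405e+02, -9.50203743e-02,  1.02817722e+02]), 'force': array([ 0.5452655 , -1.29724309, -0.18167233]), 'moment': array([-0.01237522,  0.0388522 ,  0.02116578]), 'opening': 0.08743170321098429}
scene 462.4908962961327 314.7505827160591 197.51608839341907 [1.1474327  0.16470811 0.90713091]
top 407.9854352302963 321.751256806824 198.22263734940864 [ 0.45197464 -0.06977476  0.90106017]
wrist 309.70691628693146 319.15003411595166 192.57783979666462 [ 0.07635656 -0.67346125  0.38456142]
```

View pics/scene0.png

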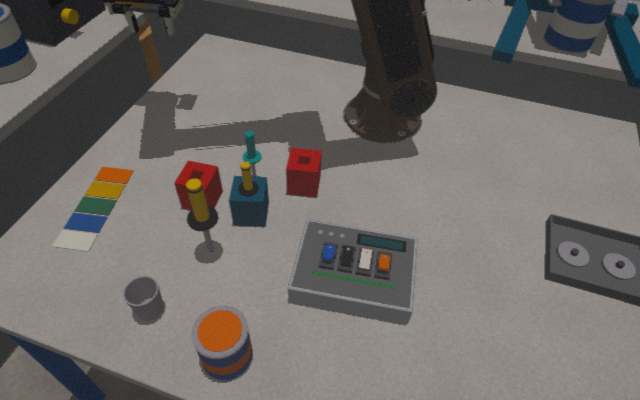

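View pics/top0.png

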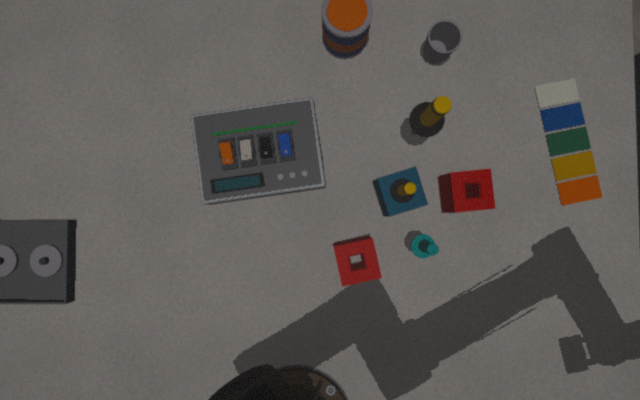

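View pics/wrist0.png

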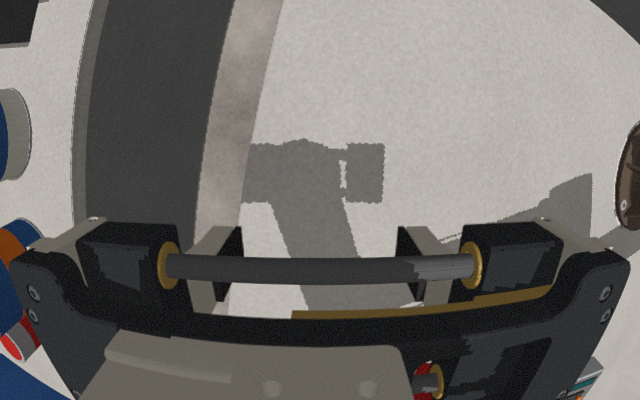

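The stylus could be one of three. Scene (202,205) is a large yellow stylus on its own foot, (250,147) is turquoise, and (247,180) is a small yellow one hanging in the blue block. The last fits: yellow, the smaller of the two, in the blue stand. The blocks at scene (199,186) and (304,172) are red, so I'll leave them alone. I'll confirm with enlarged crops.

Run:
```python
from h import *
crop('scene0',170,330,120,270,5,'c1'); crop('top0',360,500,150,280,5,'c2'); crop('top0',185,335,90,210,5,'c3')
crop('scene0',285,425,215,325,5,'c4')
```

```text
(no output)
```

View pics/c1.png

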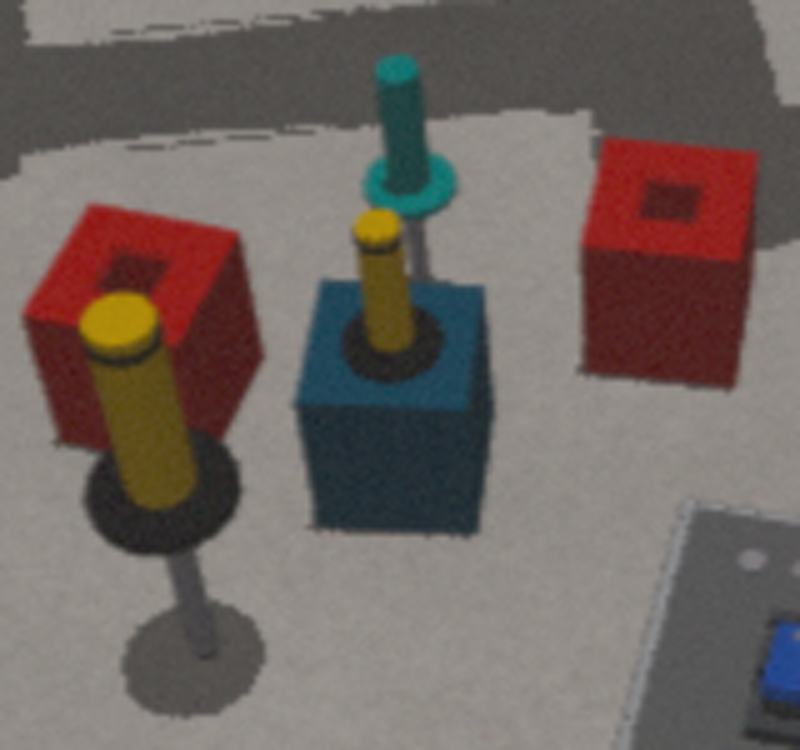

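View pics/c2.png

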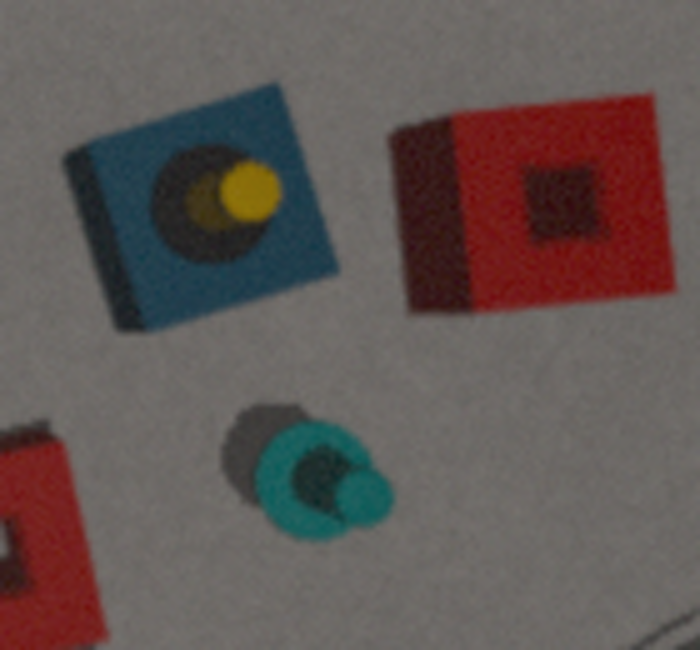

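View pics/c3.png

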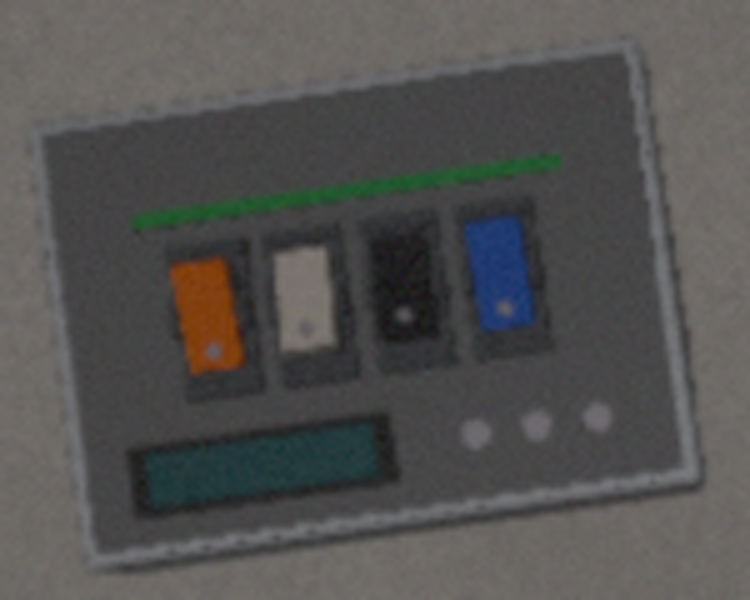

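View pics/c4.png

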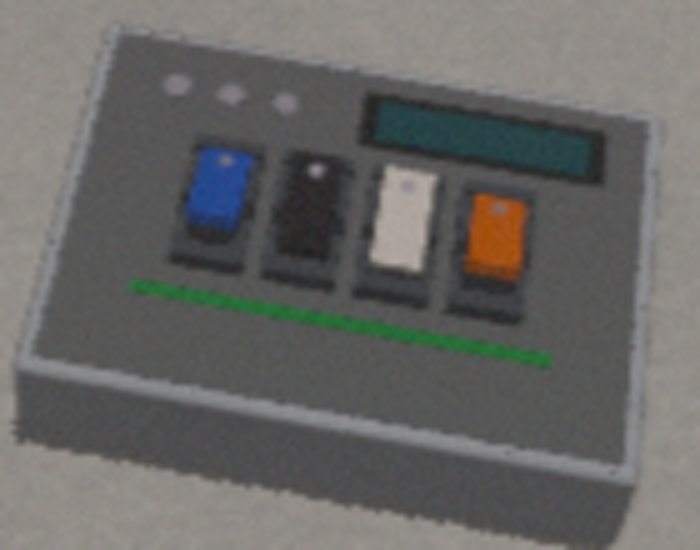

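```bash
cat > m.py <<'E'
from h import *
T=load('top0');S=load('scene0')
c2=lambda u,v:(360+u/5-.4,150+v/5-.4); c3=lambda u,v:(185+u/5-.4,90+v/5-.4)
c1=lambda u,v:(170+u/5-.4,120+v/5-.4); c4=lambda u,v:(285+u/5-.4,215+v/5-.4)
f=lambda a:np.round(a,4)
st=np.array([atz(T,*c2(*p),.094) for p in[(92,145),(278,85),(338,270),(155,330)]])
print('stand T',f(st),f(st.mean(0)),[f(np.linalg.norm(st[i]-st[i-1])) for i in range(4)])
st2=np.array([atz(S,*c1(*p),.094) for p in[(322,283),(486,288),(470,410),(298,402)]])
print('stand S',f(st2),f(st2.mean(0)))
print('collar T',f(atz(T,*c2(212,204),.100)),'S',f(atz(S,*c1(391,343),.1)))
print('handletop T',f(atz(T,*c2(250,191),.1745)),'S',f(atz(S,*c1(378,227),.1745)),tri(T,c2(250,191),S,c1(378,227)))
print('turq top',tri(T,c2(363,497),S,c1(398,69)),'big top',tri(T,(443,105),S,c1(120,320)))
co=np.array([atz(T,*c3(*p),.061) for p in[(35,130),(632,45),(698,475),(93,560)]])
print('console T',f(co),f(co.mean(0)),[f(np.linalg.norm(co[i]-co[i-1])) for i in range(4)])
co2=np.array([atz(S,*c4(*p),.061) for p in[(110,30),(658,122),(630,475),(22,365)]])
print('console S',f(co2),f(co2.mean(0)),[f(np.linalg.norm(co2[i]-co2[i-1])) for i in range(4)])
for nm,a,b in[('orangeOnEdge',(200,262),(495,270)),('hinge dot off',(213,352),(499,208)),('green L',(135,222),(550,360)),('green R',(560,160),(132,287))]:
    print(nm,tri(T,c3(*a),S,c4(*b)))
E
python3 m.py
```

```text
stand T [[ 0.52   -0.1685  0.094 ]
 [ 0.5436 -0.2421  0.094 ]
 [ 0.4703 -0.2649  0.094 ]
 [ 0.4468 -0.1928  0.094 ]] [ 0.4952 -0.2171  0.094 ] [np.float64(0.0771), np.float64(0.0773), np.float64(0.0767), np.float64(0.0759)]
stand S [[ 0.4709 -0.2645  0.094 ]
 [ 0.4463 -0.1887  0.094 ]
 [ 0.5209 -0.1647  0.094 ]
 [ 0.5439 -0.2413  0.094 ]] [ 0.4955 -0.2148  0.094 ]
collar T [ 0.4962 -0.2146  0.1   ] S [ 0.5001 -0.2138  0.1   ]
handletop T [ 0.4966 -0.2146  0.1745] S [ 0.4977 -0.2139  0.1745] (array([ 0.49665473, -0.21468286,  0.17328962]), np.float64(0.00038110608646162603))
turq top (array([ 0.38740463, -0.25562888,  0.16528192]), np.float64(9.105757222590637e-05)) big top (array([ 0.63000081, -0.25958377,  0.22959623]), np.float64(0.0009261602601296619))
console T [[ 0.6559  0.2146  0.061 ]
 [ 0.6901 -0.0347  0.061 ]
 [ 0.5108 -0.0617  0.061 ]
 [ 0.4763  0.1888  0.061 ]] [0.5833 0.0768 0.061 ] [np.float64(0.1814), np.float64(0.2516), np.float64(0.1813), np.float64(0.2529)]
console S [[ 0.5147 -0.0608  0.061 ]
 [ 0.479   0.1909  0.061 ]
 [ 0.6575  0.2143  0.061 ]
 [ 0.6941 -0.0344  0.061 ]] [0.5863 0.0775 0.061 ] [np.float64(0.1813), np.float64(0.2542), np.float64(0.18), np.float64(0.2514)]
orangeOnEdge (array([0.59619261, 0.14005339, 0.08278733]), np.float64(0.000991873608279754))
hinge dot off (array([0.56062141, 0.1349793 , 0.07701471]), np.float64(0.0010426352186614018))
green L (array([0.61697097, 0.17215893, 0.06157048]), np.float64(0.00019097348350505567))
green R (array([ 0.64225948, -0.00450037,  0.05992653]), np.float64(0.0002449994253410474))
```

```bash
cat >> h.py <<'E'
from scipy.spatial.transform import Rotation as Ro
def go(target, yaw=None):
    o=sensors.get_obs(); R=Ro.from_euler('xyz',o['orientation'],degrees=True)
    d=R.inv().apply(np.array(target)-o['tool_pos'])/.15
    yaw=o['orientation'][2] if yaw is None else yaw
    r=(R.inv()*Ro.from_euler('xyz',[180,0,yaw],degrees=True)).as_rotvec(degrees=True)/60
    print('t',round(o['clock'],2),'pos',o['tool_pos'].round(4),'rpy',o['orientation'].round(2),'F',o['force'].round(2),'open',round(o['opening'],4))
    print('move',d.round(3),r.round(4))
E
cat >> m.py <<'E'
h=np.array([atz(T,*c3(*p),.079) for p in[(165,240),(247,238),(265,390),(188,402)]]);print('housing T',f(h.mean(0)))
h=np.array([atz(S,*c4(*p),.079) for p in[(468,185),(537,190),(524,312),(448,302)]]);print('housing S',f(h.mean(0)))
go([.497,-.2145,.26],102.8)
E
python3 m.py|tail -4
```

```text
housing T [0.5743 0.1338 0.079 ]
housing S [0.5819 0.1373 0.079 ]
t 0.15 pos [ 0.1497 -0.6578  0.2258] rpy [-1.7999e+02 -7.0000e-02  1.0282e+02] F [-0.17 -0.4   0.06] open 0.0876
move [ 2.368  2.913 -0.225] [-0.0001 -0.0012  0.0003]
```

{"op": "drive_tool", "data": {
  "moves": [
    [0.1,0.13,-0.22,0,0,0],
    [0.3,0.37,-0.22,0,0,0],
    [0.5,0.62,-0.22,0,0,0],
    [0.7,0.86,-0.22,0,0,0],
    [0.8,0.98,-0.22,0,0,0],
    [0.8,0.98,-0.22,0,0,0]
  ],
  "fingers": 1
}}

```text
clock: 0.75
tool_pos: [0.2681, -0.506, 0.2594]
orientation: [180.0, -0.1, 103.0]
force: [-0.5, -0.9, 0.6]
opening: 0.0878
```

{"op": "drive_tool", "data": {
  "moves": [
    [0.2,0.25,0,0,0,0],
    [0.4,0.49,0,0,0,0],
    [0.6,0.74,0,0,0,0],
    [0.8,0.98,0,0,0,0],
    [0.8,0.98,0,0,0,0]
  ]
}}

```text
clock: 1.25
tool_pos: [0.3868, -0.3532, 0.2597]
orientation: [179.9, -0.1, 103.2]
force: [-0.3, -1.3, -0.7]
opening: 0.0874
```

```bash
python3 m.py|tail -2
```

```text
t 1.25 pos [ 0.3868 -0.3532  0.2597] rpy [ 1.7991e+02 -6.0000e-02  1.0324e+02] F [-0.35 -1.26 -0.7 ] open 0.0874
move [0.732 0.927 0.   ] [ 0.0015 -0.001   0.0074]
```

{"op": "drive_tool", "data": {
  "moves": [
    [0.2,0.25,0,0,0,0.007],
    [0.4,0.5,0,0,0,0.007],
    [0.6,0.75,0,0,0,0.007],
    [0.73,0.925,0,0,0,0.007],
    [0.73,0.925,0,0,0,0.007],
    [0.73,0.925,0,0,0,0.007]
  ]
}}

```text
clock: 1.85
tool_pos: [0.4969, -0.2148, 0.2595]
orientation: [180.0, -0.1, 102.9]
force: [0.3, -0.1, -0.4]
opening: 0.0879
```

Run:
```python
from h import *
s=snap('wrist','wrist1')
go([.497,-.2145,.26],102.8)
def pf(X):
    c=s['R']@np.array(X)+s['t']; th=np.arctan2(np.hypot(c[0],c[1]),c[2]); a=np.arctan2(c[1],c[0]); f=s['fx']
    return s['cx']+f*th*np.cos(a), s['cy']+f*th*np.sin(a)
for X in([.497,-.2145,.1745],[.497,-.2145,.1],[.4955,-.216,.094]): print(pf(X))
```

```text
t 1.9 pos [ 0.4965 -0.2153  0.2597] rpy [ 1.7996e+02 -7.0000e-02  1.0282e+02] F [-0.56 -0.6  -0.27] open 0.0875
move [ 0.005  0.005 -0.002] [ 0.0006 -0.0012  0.0004]
(np.float64(317.9970896562969), np.float64(198.64697303813853))
(np.float64(318.1582929513531), np.float64(177.83765234161316))
(np.float64(317.11458145684276), np.float64(174.9256851554118))
```

View pics/wrist1.png

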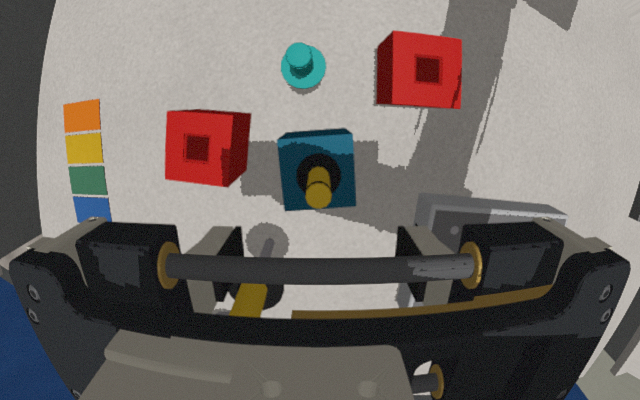

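The handle's end is at (318,200), where the projection predicted (318,199), so the measurement agrees. Descending.

{"op": "drive_tool", "data": {
  "moves": [
    [0.005,0.005,0.2,0,0,0],
    [0.005,0.005,0.4,0,0,0],
    [0.005,0.005,0.6,0,0,0],
    [0.005,0.005,0.8,0,0,0],
    [0.005,0.005,0.9,0,0,0],
    [0.005,0.005,0.935,0,0,0],
    [0.005,0.005,0.935,0,0,0]
  ]
}}

```text
clock: 2.6
tool_pos: [0.4964, -0.2152, 0.1191]
orientation: [-180.0, -0.1, 102.7]
force: [-0.5, -0.3, 0.4]
opening: 0.0877
```

Run:
```python
from h import *
go([.497,-.2145,.119],102.8)
```

```text
t 2.6 pos [ 0.4964 -0.2152  0.1191] rpy [-1.7997e+02 -8.0000e-02  1.0275e+02] F [-0.53 -0.26  0.41] open 0.0877
move [0.004 0.005 0.001] [-0.0005 -0.0013 -0.0009]
```

{"op": "drive_tool", "data": {
  "moves": [
    [0.003,0.004,0,0,0,0],
    [0.003,0.004,0,0,0,0],
    [0.003,0.004,0,0,0,0],
    [0.003,0.004,0,0,0,0],
    [0.003,0.004,0,0,0,0],
    [0.003,0.004,0,0,0,0],
    [0.003,0.004,0,0,0,0],
    [0.003,0.004,0,0,0,0]
  ],
  "fingers": -1
}}

```text
clock: 3.4
tool_pos: [0.4969, -0.2146, 0.1191]
orientation: [-180.0, -0.1, 102.7]
force: [0.4, -0.5, 0.1]
opening: 0.029
```

Run:
```python
from h import *
go([.497,-.2145,.119],102.8)
snap('top','top2');snap('scene','scene2');crop('scene2',170,330,120,270,5,'c5')
```

```text
t 3.4 pos [ 0.4969 -0.2146  0.1191] rpy [-1.7997e+02 -8.0000e-02  1.0275e+02] F [ 0.4  -0.48  0.13] open 0.029
move [0.    0.001 0.001] [-0.0005 -0.0013 -0.0009]
```

View pics/c5.png

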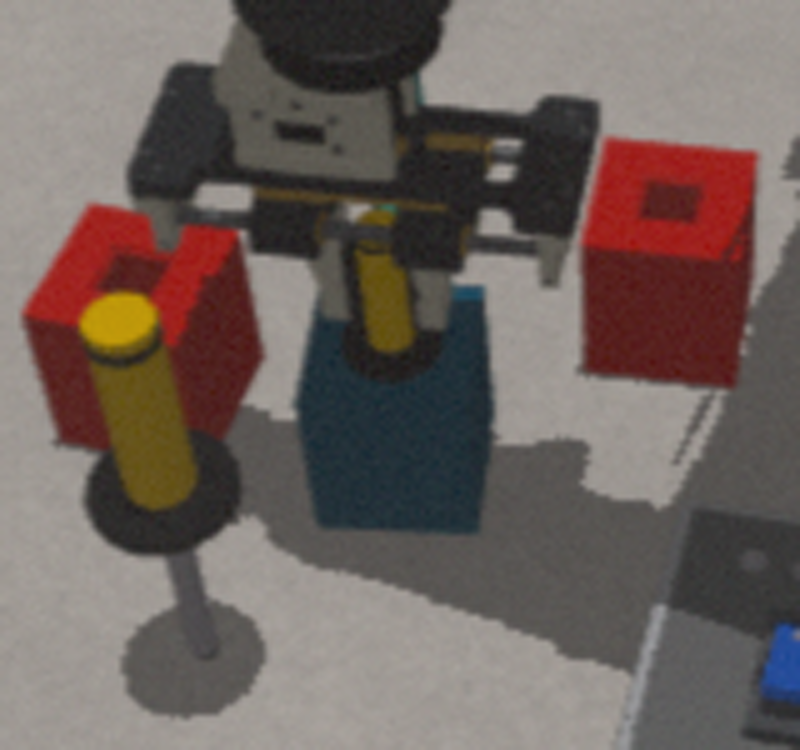

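The fingers are on either side of the small yellow handle and still closing (29 mm, 22 mm expected).

{"op": "drive_tool", "data": {
  "moves": [
    [0,0,0,0,0,0],
    [0,0,0,0,0,0],
    [0,0,0,0,0,0],
    [0,0,0,0,0,0],
    [0,0,0,0,0,0],
    [0,0,0,0,0,0]
  ],
  "fingers": -1
}}

```text
clock: 4.1
tool_pos: [0.4969, -0.2146, 0.1191]
orientation: [-180.0, -0.1, 102.7]
force: [-0.2, 0.2, -0.4]
opening: 0.0215
```

Run:
```python
from h import *
go([.497,-.2145,.24],102.8)
```

```text
t 4.1 pos [ 0.4969 -0.2146  0.1191] rpy [-1.7997e+02 -8.0000e-02  1.0275e+02] F [-0.21  0.23 -0.41] open 0.0215
move [ 0.002  0.    -0.806] [-0.0005 -0.0013 -0.0008]
```

{"op": "drive_tool", "data": {
  "moves": [
    [0,0,-0.1,0,0,0],
    [0,0,-0.25,0,0,0],
    [0,0,-0.45,0,0,0],
    [0,0,-0.65,0,0,0],
    [0,0,-0.85,0,0,0],
    [0,0,-0.95,0,0,0],
    [0,0,-0.95,0,0,0]
  ]
}}

```text
clock: 4.8
tool_pos: [0.4981, -0.2151, 0.2641]
orientation: [179.8, 0.0, 102.8]
force: [-0.1, 0.6, -1.1]
opening: 0.0213
```

Run:
```python
from h import *
snap('scene','scene3');snap('top','top3');crop('scene3',170,330,60,210,5,'c6')
go([.5896,.1391,.26],102.8)
```

```text
t 4.9 pos [ 0.4967 -0.2146  0.261 ] rpy [-1.7996e+02 -1.1000e-01  1.0274e+02] F [ 0.39  0.08 -1.09] open 0.0218
move [2.163 1.124 0.01 ] [-0.0006 -0.0019 -0.0011]
```

View pics/c6.png

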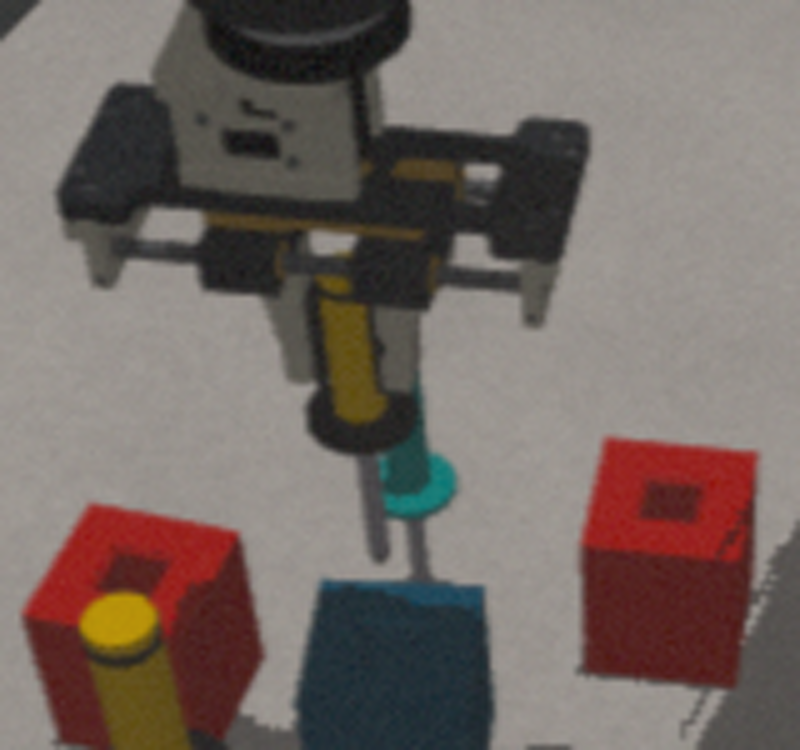

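Run:
```python
from h import *
s=load('scene3')
print(proj(s,[.4967,-.2146,.152]), proj(s,[.4967,-.2146,.237]))
```

```text
(np.float64(246.02499631567093), np.float64(171.67101944048238)) (np.float64(242.32198650831222), np.float64(143.78268109366945))
```

{"op": "drive_tool", "data": {
  "moves": [
    [0.15,0.08,0,0,0,0],
    [0.4,0.21,0,0,0,0],
    [0.65,0.34,0,0,0,0],
    [0.9,0.47,0,0,0,0],
    [1.0,0.52,0,0,0,0]
  ]
}}

```text
clock: 5.4
tool_pos: [0.5397, -0.0483, 0.2596]
orientation: [-179.8, -0.1, 102.8]
force: [-0.5, -0.7, -0.9]
opening: 0.0215
```

{"op": "drive_tool", "data": {
  "moves": [
    [0.25,0.13,0,0,0,0],
    [0.5,0.26,0,0,0,0],
    [0.75,0.39,0,0,0,0],
    [0.95,0.49,0,0,0,0],
    [1.0,0.52,0,0,0,0],
    [1.0,0.52,0,0,0,0]
  ]
}}

```text
clock: 6.0
tool_pos: [0.582, 0.1161, 0.2579]
orientation: [-179.7, -0.1, 102.9]
force: [-0.2, -0.0, -0.8]
opening: 0.0214
```

Run:
```python
from h import *
go([.5896,.1391,.26],102.8)
```

```text
t 6.0 pos [0.582  0.1161 0.2579] rpy [-1.7967e+02 -1.1000e-01  1.0293e+02] F [-0.21 -0.04 -0.77] open 0.0214
move [ 0.138  0.084 -0.014] [-0.0055 -0.0018  0.0022]
```

{"op": "drive_tool", "data": {
  "moves": [
    [0.07,0.04,0,-0.003,0,0],
    [0.138,0.084,0,-0.005,0,0],
    [0.138,0.084,0.1,-0.005,0,0],
    [0.138,0.084,0.2,-0.005,0,0],
    [0.138,0.084,0.28,-0.005,0,0],
    [0.138,0.084,0.28,-0.005,0,0]
  ]
}}

```text
clock: 6.6
tool_pos: [0.5885, 0.1384, 0.2139]
orientation: [-179.8, -0.1, 102.9]
force: [0.5, 0.5, -0.8]
opening: 0.0217
```

Run:
```python
from h import *
snap('scene','scene4');snap('top','top4')
crop('scene4',315,435,170,280,6,'c7');crop('top4',185,335,90,210,5,'c8');snap('wrist','wrist4')
o=sensors.get_obs();p=o['tool_pos']-[0,0,.109]
go([.5896,.1391,.26],102.8)
s=load('scene4');u,v=proj(s,p);print('tip',u,v,'crop',(u-315+.4)*6,(v-170+.4)*6)
u,v=proj(s,[.5896,.1391,.0812]);print('end crop',(u-315+.4)*6,(v-170+.4)*6)
```

```text
t 6.75 pos [0.5899 0.139  0.2166] rpy [ 1.7998e+02 -1.0000e-01  1.0292e+02] F [ 0.45 -0.07 -0.62] open 0.0219
move [ 0.002 -0.001 -0.29 ] [ 0.0004 -0.0017  0.0021]
tip 385.1486099259661 259.4865287519095 crop 423.2916595557968 539.3191725114568
end crop 413.80267246640204 580.7554977199393
```

View pics/c7.png

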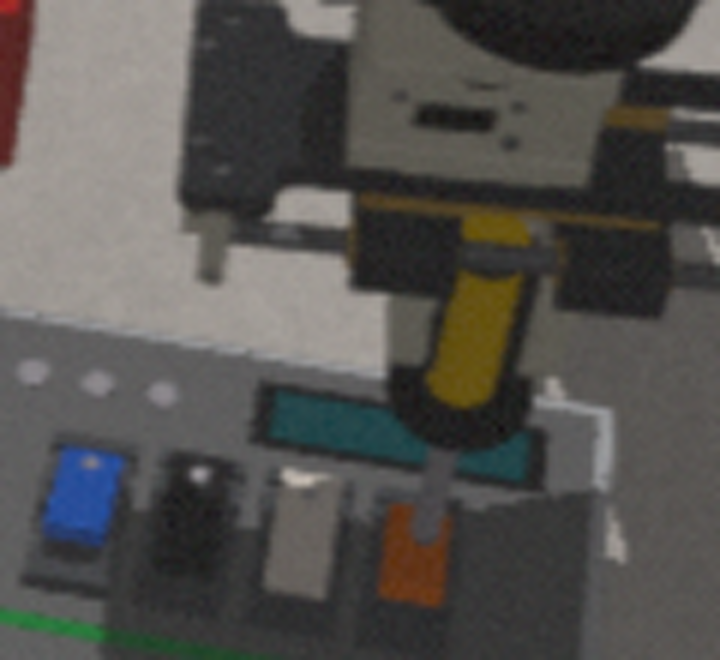

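View pics/wrist4.png

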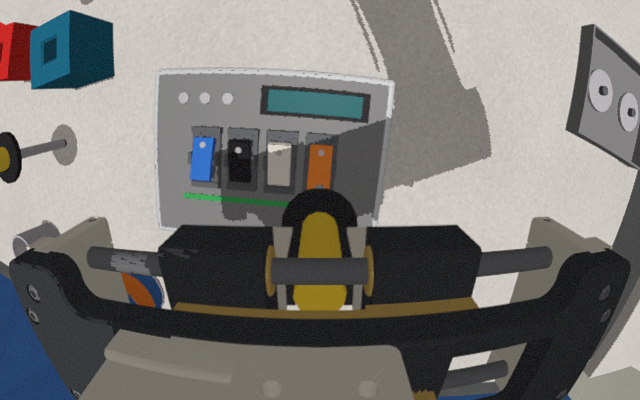

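The tip shows at crop (424,540), as predicted (423,539), and the orange on end at about (413,580) also fits. Pressing down slowly.

{"op": "drive_tool", "data": {
  "moves": [
    [0.002,-0.001,0.08,0,0,0],
    [0.002,-0.001,0.15,0,0,0],
    [0.002,-0.001,0.18,0,0,0],
    [0.002,-0.001,0.195,0,0,0],
    [0.002,-0.001,0.21,0,0,0],
    [0.002,-0.001,0.22,0,0,0],
    [0.002,-0.001,0.22,0,0,0]
  ]
}}

```text
clock: 7.45
tool_pos: [0.591, 0.1396, 0.1861]
orientation: [179.8, -0.1, 103.0]
force: [-1.5, 0.1, 12.6]
opening: 0.0213
```

Run:
```python
from h import *
go([.5898,.139,.182],102.8)
snap('scene','scene5');crop('scene5',315,435,190,290,6,'c9')
```

```text
t 7.45 pos [0.591  0.1396 0.1861] rpy [ 1.7976e+02 -9.0000e-02  1.0298e+02] F [-1.48  0.12 12.55] open 0.0213
move [-0.002 -0.009  0.027] [ 0.004  -0.0015  0.0029]
```

View pics/c9.png

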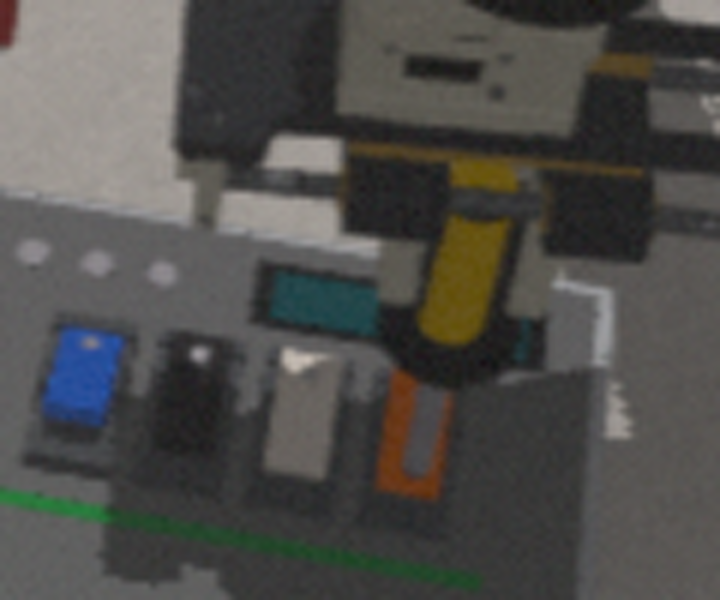

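{"op": "drive_tool", "data": {
  "moves": [
    [0,0,0.015,0,0,0],
    [-0.001,-0.005,0.025,0,0,0],
    [-0.001,-0.005,0.025,0,0,0]
  ]
}}

```text
clock: 7.8
tool_pos: [0.5916, 0.1396, 0.1859]
orientation: [179.5, -0.1, 103.0]
force: [-3.2, 0.5, 19.0]
opening: 0.0213
```

Run:
```python
from h import *
go([.5898,.139,.182],102.8)
snap('scene','scene6');crop('scene6',315,435,190,290,6,'c10')
p=sensors.get_obs()['tool_pos']-[0,0,.109]
s=load('scene6')
for q in (p,[.5896,.1391,.0729]):
  u,v=proj(s,q);print(q,'crop',(u-315+.4)*6,(v-190+.4)*6)
```

```text
t 7.8 pos [0.5916 0.1396 0.1859] rpy [ 1.7951e+02 -8.0000e-02  1.0303e+02] F [-3.21  0.48 19.  ] open 0.0213
move [-0.001 -0.013  0.026] [ 0.0082 -0.0014  0.0039]
[0.59160033 0.13955401 0.07688331] crop 412.1152402348603 472.38057299659744
[0.5896, 0.1391, 0.0729] crop 410.7498462807185 473.6145430274557
```

View pics/c10.png

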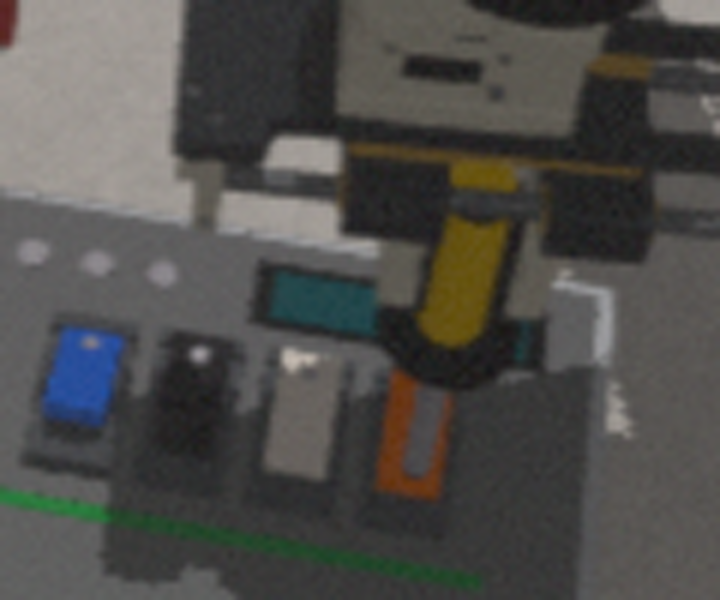

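19 N caused no further travel, so the rocker is at its stop. I'll lift off and inspect.

{"op": "drive_tool", "data": {
  "moves": [
    [0,0,-0.05,0,0,0],
    [0,0,-0.2,0,0,0],
    [0,0,-0.4,0,0,0],
    [0,0,-0.51,0,0,0],
    [0,0,-0.51,0,0,0]
  ]
}}

```text
clock: 8.35
tool_pos: [0.5916, 0.1395, 0.2648]
orientation: [179.3, -0.1, 103.0]
force: [0.8, -0.1, -0.7]
opening: 0.0214
```

Run:
```python
from h import *
snap('scene','scene7');crop('scene7',315,435,190,290,6,'c11')
o=sensors.get_obs();p=o['tool_pos']
R=Ro.from_euler('xyz',o['orientation'],degrees=True)
go([.4969,-.2146,.265],102.75)
s=load('scene7')
for d in(.109,.024): # tip; collar underside
  q=p+R.apply([0,0,d]);u,v=proj(s,q);print(q.round(4),u,v,'crop',(u-315+.4)*6,(v-190+.4)*6)
```

```text
t 8.4 pos [0.5909 0.1394 0.2629] rpy [ 1.7946e+02 -1.2000e-01  1.0303e+02] F [-0.16  0.16 -2.24] open 0.0214
move [-2.158 -1.142 -0.029] [ 0.0089 -0.0021  0.0046]
[0.5918 0.1399 0.1539] 388.4416580146186 247.34958062602158 crop 443.0499480877117 346.49748375612944
[0.5911 0.1395 0.2389] 394.68300513240683 220.39954153057295 crop 480.49803079444104 184.79724918343766
```

View pics/c11.png

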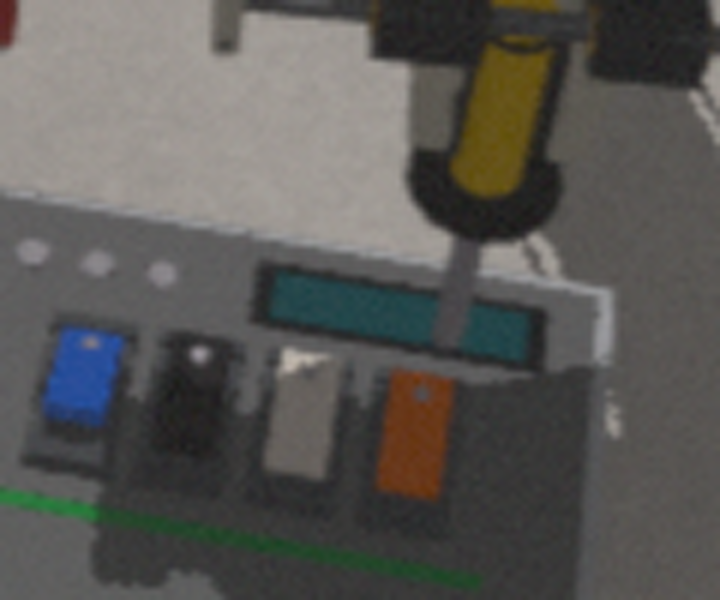

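The orange rocker now looks like the white and black ones: its on end is flush, with no raised front face. Blue is unchanged. The stylus hasn't slipped (tip at crop (449,345), expected (443,346)). Carrying it back.

{"op": "drive_tool", "data": {
  "moves": [
    [-0.15,-0.08,-0.02,0.004,0,0.004],
    [-0.4,-0.21,-0.02,0.009,0,0.004],
    [-0.65,-0.34,-0.02,0.009,0,0.004],
    [-0.9,-0.47,-0.02,0.009,0,0.004],
    [-1.0,-0.53,-0.02,0.009,0,0.004]
  ]
}}

```text
clock: 8.9
tool_pos: [0.545, -0.0273, 0.2631]
orientation: [-179.8, -0.1, 102.7]
force: [-0.3, 0.1, -1.5]
opening: 0.0218
```

{"op": "drive_tool", "data": {
  "moves": [
    [-0.25,-0.13,0,0,0,0],
    [-0.5,-0.26,0,0,0,0],
    [-0.75,-0.4,0,0,0,0],
    [-0.95,-0.5,0,0,0,0],
    [-1.0,-0.53,0,0,0,0],
    [-1.0,-0.53,0,0,0,0]
  ]
}}

```text
clock: 9.5
tool_pos: [0.4993, -0.192, 0.2618]
orientation: [-179.7, -0.2, 102.5]
force: [0.7, 0.5, -0.8]
opening: 0.0215
```

Run:
```python
from h import *
go([.4969,-.2146,.265],102.75)
```

```text
t 9.5 pos [ 0.4993 -0.192   0.2618] rpy [-179.68   -0.19  102.53] F [ 0.67  0.5  -0.77] open 0.0215
move [-0.143 -0.048 -0.022] [-0.0054 -0.0032 -0.0036]
```

{"op": "drive_tool", "data": {
  "moves": [
    [-0.08,-0.025,0,-0.005,-0.003,-0.004],
    [-0.143,-0.048,0,-0.005,-0.003,-0.004],
    [-0.143,-0.048,0,-0.005,-0.003,-0.004],
    [-0.143,-0.048,0,-0.005,-0.003,-0.004]
  ]
}}

```text
clock: 9.9
tool_pos: [0.497, -0.2143, 0.2615]
orientation: [-180.0, -0.0, 102.8]
force: [-0.3, -0.1, -0.2]
opening: 0.0217
```

Run:
```python
from h import *
snap('scene','scene8');crop('scene8',170,330,60,210,5,'c12')
go([.4969,-.2146,.12],102.75)
```

```text
t 9.95 pos [ 0.4971 -0.2142  0.2616] rpy [-1.7997e+02 -3.0000e-02  1.0279e+02] F [ 0.32  0.73 -0.86] open 0.0218
move [-0.003 -0.001  0.944] [-0.0005 -0.0004  0.0006]
```

View pics/c12.png

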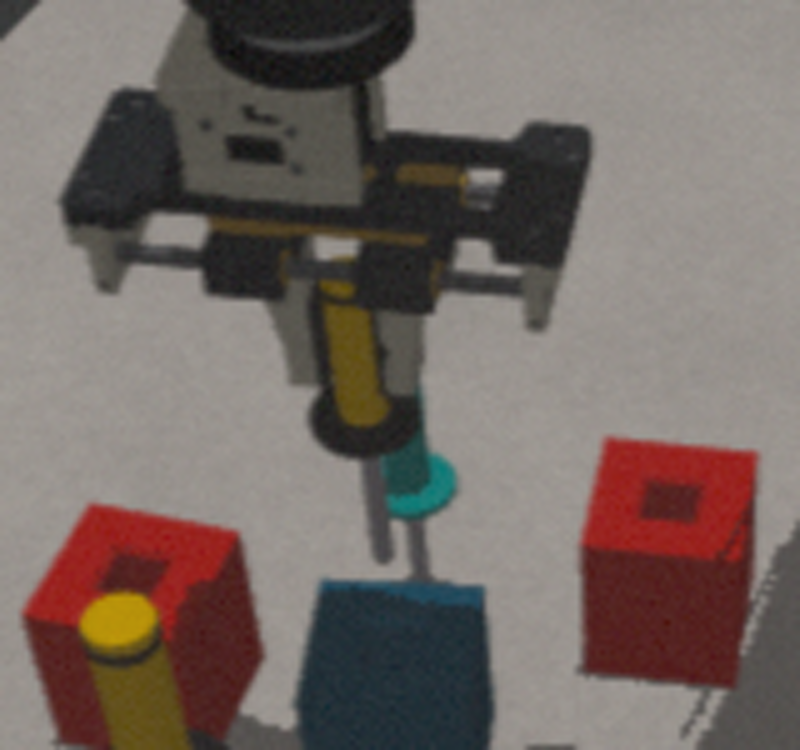

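The picture is the same as after the lift, with the tip at crop (384,560) against (380,558) then. Lowering into the hole.

{"op": "drive_tool", "data": {
  "moves": [
    [-0.003,-0.001,0.12,0,0,0],
    [-0.003,-0.001,0.27,0,0,0],
    [-0.003,-0.001,0.42,0,0,0],
    [-0.003,-0.001,0.57,0,0,0],
    [-0.003,-0.001,0.72,0,0,0],
    [-0.003,-0.001,0.85,0,0,0],
    [-0.003,-0.001,0.92,0,0,0],
    [-0.003,-0.001,0.935,0,0,0]
  ]
}}

```text
clock: 10.75
tool_pos: [0.4965, -0.2143, 0.1203]
orientation: [-179.9, -0.1, 102.8]
force: [0.9, 0.2, -0.8]
opening: 0.0215
```

Run:
```python
from h import *
go([.4969,-.2146,.1191],102.75)
snap('scene','scene9');crop('scene9',170,330,120,270,5,'c13')
```

```text
t 10.75 pos [ 0.4965 -0.2143  0.1203] rpy [-1.7986e+02 -6.0000e-02  1.0281e+02] F [ 0.86  0.18 -0.83] open 0.0215
move [-0.003  0.002  0.008] [-0.0023 -0.0011  0.001 ]
```

View pics/c13.png

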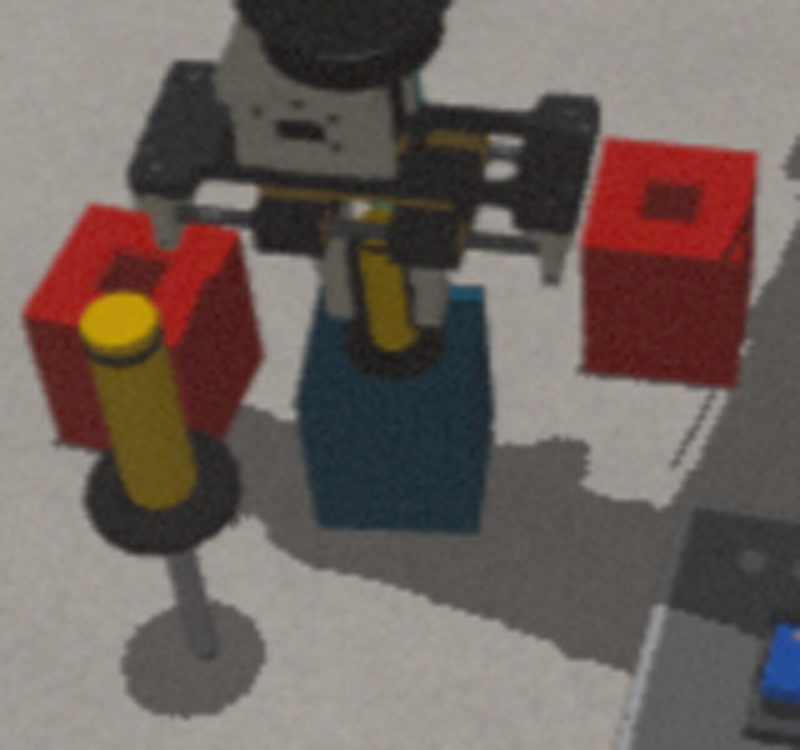

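The stylus is in the hole, but there's no contact force yet. I'll lower gently until the collar touches.

{"op": "drive_tool", "data": {
  "moves": [
    [-0.003,0.002,0.008,0,0,0],
    [-0.003,0.002,0.012,0,0,0],
    [-0.003,0.002,0.012,0,0,0]
  ]
}}

```text
clock: 11.1
tool_pos: [0.4976, -0.2148, 0.1197]
orientation: [-180.0, -0.0, 102.8]
force: [0.1, -0.1, -0.9]
opening: 0.0215
```

{"op": "drive_tool", "data": {
  "moves": [
    [0,0,0.01,0,0,0],
    [0,0,0.015,0,0,0],
    [0,0,0.018,0,0,0],
    [0,0,0.018,0,0,0]
  ]
}}

```text
clock: 11.5
tool_pos: [0.498, -0.2149, 0.119]
orientation: [179.9, 0.0, 102.8]
force: [-5.0, 4.5, 14.5]
opening: 0.0214
```

The collar is down at 14.5 N. I'll relax slightly, then open.

{"op": "drive_tool", "data": {
  "moves": [
    [0,0,-0.006,0,0,0],
    [0,-0.003,-0.008,0,0,0]
  ]
}}

```text
clock: 11.7
tool_pos: [0.4979, -0.2151, 0.1208]
orientation: [179.9, 0.1, 102.8]
force: [0.3, -0.1, -1.2]
opening: 0.0216
```

{"op": "drive_tool", "data": {
  "moves": [
    [0,0,0,0,0,0],
    [0,0,0,0,0,0],
    [0,0,0,0,0,0],
    [0,0,0,0,0,0],
    [0,0,0,0,0,0],
    [0,0,0,0,0,0],
    [0,0,0,0,0,0],
    [0,0,0,0,0,0]
  ],
  "fingers": 1
}}

```text
clock: 12.5
tool_pos: [0.4979, -0.2151, 0.1207]
orientation: [179.9, 0.1, 102.8]
force: [-0.0, 0.6, 0.4]
opening: 0.0798
```

Run:
```python
from h import *
go([.4969,-.2146,.26],102.75)
snap('scene','scene10');crop('scene10',170,330,120,270,5,'c14')
```

```text
t 12.5 pos [ 0.4979 -0.2151  0.1207] rpy [1.7988e+02 6.0000e-02 1.0285e+02] F [-0.05  0.62  0.4 ] open 0.0798
move [ 0.004 -0.004 -0.928] [0.002  0.0009 0.0017]
```

View pics/c14.png

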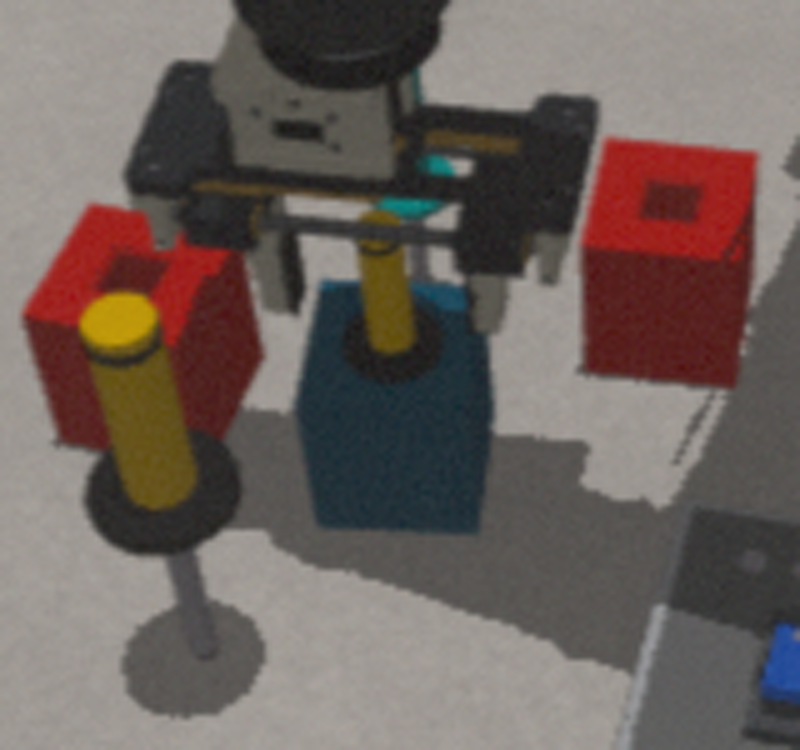

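The stylus is released and stands upright with its collar on the stand's top (handle top at crop (378,227), the same as at the start). Retreating straight up.

{"op": "drive_tool", "data": {
  "moves": [
    [0,0,-0.1,0,0,0],
    [0,0,-0.3,0,0,0],
    [0,0,-0.5,0,0,0],
    [0,0,-0.7,0,0,0],
    [0,0,-0.9,0,0,0],
    [0,0,-1.0,0,0,0],
    [0,0,-1.0,0,0,0]
  ],
  "fingers": 1
}}

```text
clock: 13.25
tool_pos: [0.4987, -0.2153, 0.2735]
orientation: [179.6, 0.2, 102.9]
force: [0.2, -1.1, -1.1]
opening: 0.0872
```

Run:
```python
from h import *
snap('scene','scene11');crop('scene11',170,330,120,270,5,'c15');crop('scene11',285,425,215,325,5,'c16')
snap('wrist','wrist11')
go([.4969,-.2146,.27],102.75)
```

```text
t 13.35 pos [ 0.4974 -0.2148  0.2705] rpy [1.7986e+02 4.0000e-02 1.0284e+02] F [ 0.13  0.13 -0.29] open 0.088
move [ 0.002 -0.003  0.003] [0.0023 0.0006 0.0015]
```

View pics/c15.png

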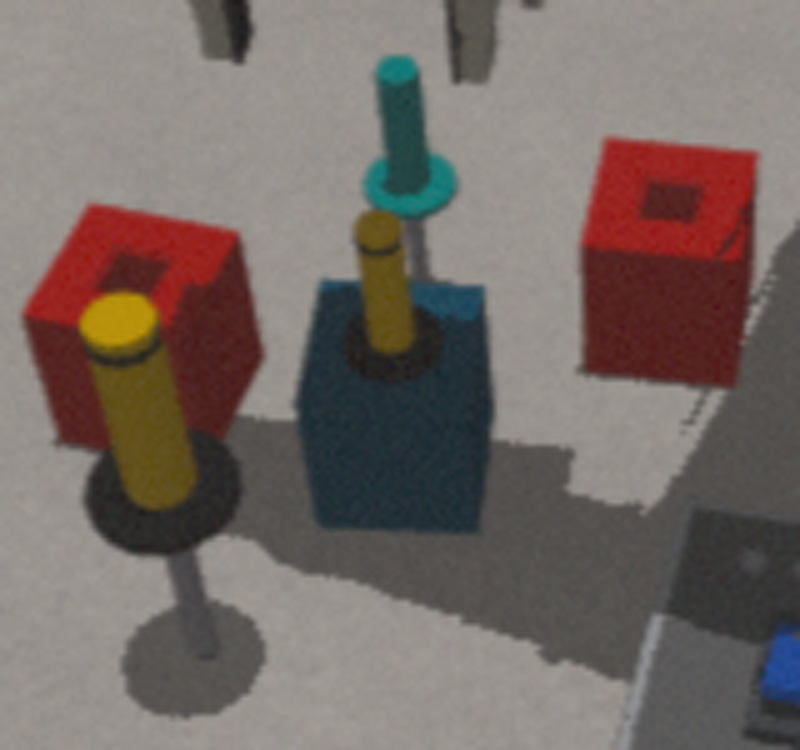

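View pics/c16.png

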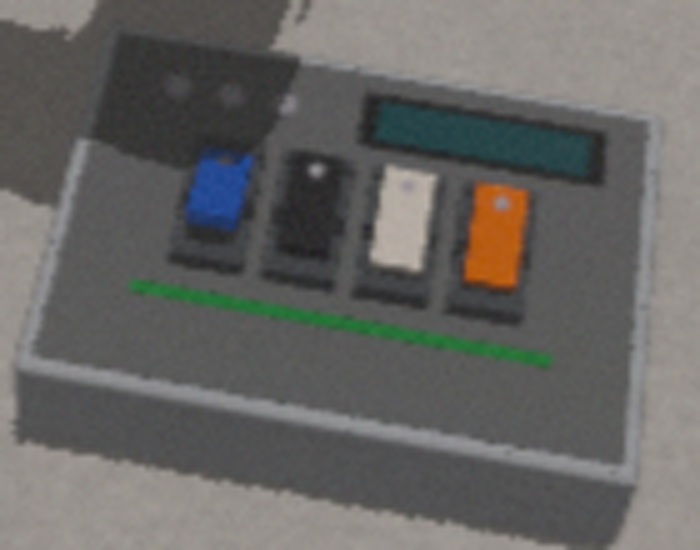

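The orange rocker is on: its shape matches white, and its on edge has moved from (495,270) to (495,287). Blue, white and black are unchanged. The stylus is back in its stand and the gripper is clear. Handing in.

```bash
python3 -c "
from plant import ticket
print(ticket.close_job())"
```

```text
the job is handed in; nothing more can be done
None
```

I took the small yellow stylus from the blue stand and pressed the raised end of the orange rocker with its tip until it stopped. I then put the stylus back in its stand and handed the job in at about 13.4 s; no verdict is reported.

- **Switches:** In the last pictures the orange rocker lies flat at the green line, the same shape as the white one. Blue, white and black look unchanged. The gripper stayed about 0.1 m above the switch.
- **Stylus:** It stands upright with its collar on the stand's top, and its top is at the same pixel as at the start. The gripper is open and clear above it.
- **What disagreed:** The rocker's stop came with the tip about 4 mm higher than I had worked out. Pressing on to 19 N moved it no further, so I took it as fully over. Reseating the collar touched at 14.5 N before I eased off and let go.

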